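# Tip the used sample tubes into the waste bin

## Task

Slide the waste bin's cover fully open, lift the blue tray by its white handle, and tip it over the bin so that all three used tubes slide out of its open mouth into the bin. Then set the empty tray back on its mat, level, centred and lying along the mat, and slide the cover fully shut. The tubes are contaminated: do not touch them with the robot, and leave the white jar and the white bottle beside the work standing where they are.

Things in the scene. Friction and masses are not known exactly. Their poses are not given: they have to be found in the camera images.
- tray: blue tray, 154 mm long (its x), 136 mm wide (its y), 0.2 to 0.3 kg empty; origin: centre of its underside, z up. Floor 4 mm thick; walls 38 mm high at both sides and the back end (+x). The front end (-x, the mouth) is open, without lip: lower it 35 to 45 degrees and the tubes slide out. Two low ribs make three lanes along x. A white bridge handle crosses it half way along
- tray_grip (a point): middle of the tray's white handle, 83 mm straight above the tray's origin (axes as the tray's). The handle is a vertical blade, 14 mm thick along the tray's x (pinch it this way), 115 mm long along its y between two posts, lower edge 64 mm and upper edge 102 mm above the tray's underside
- tray_mouth (a point): middle of the floor's edge at the open mouth, 77 mm to the tray's -x and 4 mm above its underside
- tube_1_mid (a point): used screw-cap sample tube, 116 mm long, clear body 28 mm across, orange cap 34 mm across, about 50 g. It lies along a lane of the tray with its cap towards the closed back end and its pointed bottom towards the open mouth. This point is on its axis, half way along. It may shift or roll a little in the lane
- tube_2_mid (a point): used screw-cap sample tube, 116 mm long, clear body 28 mm across, orange cap 34 mm across, about 50 g. It lies along a lane of the tray with its cap towards the closed back end and its pointed bottom towards the open mouth. This point is on its axis, half way along. It may shift or roll a little in the lane
- tube_3_mid (a point): used screw-cap sample tube, 116 mm long, clear body 28 mm across, orange cap 34 mm across, about 50 g. It lies along a lane of the tray with its cap towards the closed back end and its pointed bottom towards the open mouth. This point is on its axis, half way along. It may shift or roll a little in the lane
- mat: the tray's place: a flat black and grey drip mat, 210 mm (its x) by 190 mm (its y), 3 mm thick, fixed to the worktop. Origin: centre of its underside. The tray stands on it at the start, roughly centred, with its x along the mat's x
- bin: yellow waste bin, fixed to the worktop; open top under a sliding cover. Origin: centre of its underside; z up. Inside 190 mm (its x) by 165 mm (its y), floor at 5 mm, rim at 130 mm height; two grey guide rails along its y just outside the x walls, top at 142 mm; they stand 90 mm out beyond the +y wall
- cover (a joint): the bin's grey sliding cover, m: 0 is closed, it opens by sliding level along the bin's +y, to a stop at 0.18 (opening clear). About 1.5 N of friction; it stays where it is left. Plate 5 mm thick, top at 136 mm height
- cover_grip (a point): grip point of the black handle bar on top of the cover, 158 mm above the worktop; the bar is 110 mm long (bin's x), 14 mm thick (bin's y, pinch it this way), from 136 to 171 mm height. It lies 50 mm to the bin's -y of the bin's centre when closed and moves with the cover
- squat_jar: bystander: white screw-lid jar, 77 mm across, 91 mm high, standing; origin centre of its underside
- slim_bottle: bystander: white plastic bottle, 50 mm across, 124 mm high, standing; origin centre of its underside
- used_tube_1: the same tube as tube_1_mid; origin at the centre of its pointed bottom end, z along its axis to the cap
- used_tube_2: the same tube as tube_2_mid; origin at the centre of its pointed bottom end, z along its axis to the cap
- used_tube_3: the same tube as tube_3_mid; origin at the centre of its pointed bottom end, z along its axis to the cap

How it is judged:
By the outcome, as a careful person would: the job done as asked, in the order asked, and still so for the second after the job is handed in, with the robot touching nothing.
It also fails if it takes over 72 s, if anything falls off the work surface, if the arm or the gripper's body presses on something with over 40 N, if the wrist force passes 120 N, or if a joint passes its speed limit or range.

## Robot

A 6-joint arm with a two-finger parallel gripper is mounted at the origin on a cart in front of the work surface, level with it; the furniture and walls round the work are solid. World frame = base frame: x ahead of the robot, y to its left, z up, the work surface at z = 0. Lengths are in m, angles in rad, forces in N, time in s.
With the tool pointing down it reaches from about 0.225 to 0.875 m from the base axis. Payload 3.4 kg.
Tool frame: the origin (TCP) lies at the very end of the fingers, on their centre line; the grasp point (between the pads) lies 19 mm behind it (manip.hold_point_z is the distance from the TCP to the grasp point, in m); z points along the fingers, x is the direction in which the jaws open and shut, and the axes are right-handed (so a half turn about z gives the same grasp; the last joint's range is limited). The gripper opens to 85 mm and grips with 20 to 120 N. Pads are 22 mm wide; open, the fingers measure 114 mm over their backs; the gripper's body (76 mm by 85 mm) begins 54 mm behind the grasp point. The pads swing forward as they close: fully open they stand 13 mm farther back than shut.
Start: joints at [-1.29, 0.276, 1.505, -0, 1.361, -0.121], TCP at [0.225, -0.529, 0.231] pointing down, gripper open.
Joint ranges: [-2.89, 2.89], [-0.75, 2.08], [0.22, 2.7], [-1.18, 4.32], [0.11, 2.71], [-2.7, 2.7]. Speed limits (rad/s): [2.57, 2.57, 3.14, 3.14, 3.14, 3.14].

## Interface

Orientations are given as a unit quaternion [w, x, y, z].
In Python, from rig import telemetry, cams, manip, finder gives the robot as it stands. The module is installed in compiled form; this text tells all that it offers.
- The arm moves only by the tool carry_out, never from a script. Its argument "rows" is a list that holds one entry, the list of rows, each a list of 5 numbers: the gripper's target within -1 to 1 (fully open at 1, half-way at 0, shut at -1), then the shift along the world's x, y, z in cm, then the turn about the world's z in rad. A call has 1 to 12 rows; each row shifts and turns the commanded pose from where the row before left it; what a row does not reach is not made up. A row lasts 1/10 s, in which the tool goes at most 50 mm and 8.59 degrees, less where a joint would pass 70% of its speed; a pose out of reach is approached as far as the arm can. A call with a gripper value outside its range is refused whole. The fingers move at their own pace and stop on an object; "force" is the grip in N (left out, the last holds). Time passes only in rows, so rows that do not move let the fingers close. It gives the time, the measured TCP pose, the force and the opening at its end, in the units of the state.
- telemetry.get_state(): the state, without advancing time (a new reading comes with each control period).
- cams.get_image(name): name is "side" or "top" or "wrist"; returns a dict with "image" (480x640x3 uint8, red, green, blue), "camera_matrix" (3x3 intrinsics, pixels), "eye" and "attitude" of the camera in the world. Camera axes: x right, y down, z forward; pixel columns grow to the right and rows downward; lengths in m; the calibration is good to about 2 mm. A picture is of the moment at which its call begins. There is no depth.
- manip.sign_off(): hands the job in, once; it reports no verdict.
Trained networks look in a picture, given as the dict that the camera call returned (one of the last four; its "shot" number tells which), for a name from the list of things; names that differ only in an ending like _2 or _b are one class to them, and where a whole thing is asked for, a point or a joint stands for the part that bears it (a point fixed in the world has none). Each returns a list of dicts, best first, with "confidence" (0 to 1); they miss things now and then, are a little off and sometimes report something else, mostly with a low value. They report only what shows in the picture. A call takes as long as a camera call.
- finder.boxes_of(picture, thing): "xy" ([column, row] in pixels, amid what is visible of it).
The state is a dict: "clock": time; "qpos": joint angles; "qd": joint speeds; "effort": joint torques, N m; "position": TCP position; "ee_rot": TCP orientation; "contact_force": force on the tool from outside, world axes, zero at the start; "moment": the same for the moment, N m; "width": finger opening in m.
Only numpy, scipy, OpenCV 4.12 (cv2) and the standard library are available. Lean on these libraries where they do the work, as an engineer would, in place of code of your own. Each camera call takes 0.05 s, during which the arm holds its last target.

## Working session

There is one attempt and no reset: what is moved stays moved. The work goes in short steps, Python scripts to look and compute and a tool call to move; the robot and the scene stay as the last step left them, time stands still between calls to the robot, and variables do not carry over. Pictures are saved under pics/ and viewed, and the job is handed in when it is done.

Besides the shell and the picture viewer there is one more tool, called after "Call:" as name(argument=value, ...) on one line, values as JSON. carry_out: Moves the arm, as the interface text tells. Its arguments: {"type":"object","properties":{"rows":{"type":"array","items":{"type":"array","items":{"type":"array","items":{"type":"number"}}}},"force":{"type":"number"}},"required":["rows"]}

```bash
mkdir -p pics; cat > h.py <<'E'
import numpy as np, cv2, pickle
from scipy.spatial.transform import Rotation as R
from rig import telemetry, cams, manip, finder
def snap(n,f):
    p=cams.get_image(n); cv2.imwrite(f'pics/{f}.png',p['image'][:,:,::-1]); pickle.dump({k:p[k] for k in p},open(f'pics/{f}.pkl','wb')); return p
def Rm(p):
    a=np.array(p['attitude'],float)
    return a if a.shape==(3,3) else R.from_quat(a,scalar_first=True).as_matrix()
def ray(p,px,z):
    K=np.array(p['camera_matrix']);d=Rm(p)@np.linalg.solve(K,[px[0],px[1],1.]);e=np.array(p['eye'])
    return e+d*(z-e[2])/d[2]
def proj(p,X):
    K=np.array(p['camera_matrix']);c=Rm(p).T@(np.atleast_2d(X)-np.array(p['eye'])).T;u=K@c;return (u[:2]/u[2]).T
E
python3 - <<'E'
from h import *
print(telemetry.get_state())
Z=dict(tray_grip=.086,tube_1_mid=.024,mat=.003,bin=.13,cover_grip=.165,squat_jar=.09,slim_bottle=.12,tray_mouth=.007)
for n in ['top','side','wrist']:
    p=snap(n,n+'0'); print(n,p['eye'],p['attitude'],p['camera_matrix'],[k for k in p])
    for t in Z:
        r=finder.boxes_of(p,t)
        for q in r[:4]: print(n,t,q, ray(p,q['xy'],Z[t]).round(3))
E
```

```text
{'clock': 0.0, 'qpos': array([-1.28998324e+00,  2.76603029e-01,  1.50615335e+00, -1.80729648e-05,
        1.36068702e+00, -1.21026329e-01]), 'qd': array([-9.82251634e-04, -1.03110896e-03,  7.76232902e-04,  3.85747844e-04,
        7.28379177e-04,  2.05735717e-05]), 'effort': array([-9.16288154e-04, -4.16783845e+01, -2.45808131e+01, -1.68753236e-04,
        1.11560914e-02,  4.72215078e-06]), 'position': array([ 0.2247153 , -0.52869069,  0.23042707]), 'ee_rot': array([-5.93303844e-04,  8.34000657e-01, -5.51762673e-01, -7.10203590e-04]), 'contact_force': array([ 0.04140922, -0.19346267,  0.09387927]), 'moment': array([-0.01747558,  0.01861415, -0.00696857]), 'width': 0.08526851187918061}
top [0.4180141  0.01987701 1.33401078] [-0.02955962  0.70903284 -0.7038601   0.0312989 ] [[565.34664318   0.         314.06273277]
 [  0.         565.34664318 239.32021256]
 [  0.           0.           1.        ]] ['image', 'camera_matrix', 'eye', 'attitude', 'shot']
top tray_grip {'xy': [345.6, 281.4], 'confidence': 0.68} [ 0.433 -0.053  0.086]
top tube_1_mid {'xy': [360.1, 271.5], 'confidence': 0.84}
[... 1279 characters left out ...]
[ 0.284 -0.319  0.165]
side cover_grip {'xy': [250.6, 190.9], 'confidence': 0.65} [0.449 0.285 0.165]
side squat_jar {'xy': [338.4, 243.6], 'confidence': 0.62} [0.601 0.019 0.09 ]
side squat_jar {'xy': [327.4, 352.7], 'confidence': 0.37} [ 0.365 -0.386  0.09 ]
side slim_bottle {'xy': [327.0, 355.3], 'confidence': 0.56} [ 0.344 -0.426  0.12 ]
side tray_mouth {'xy': [325.5, 295.2], 'confidence': 0.64} [ 0.514 -0.082  0.007]
wrist [ 0.2899106  -0.50143618  0.37360711] [ 0.11831761  0.82542489 -0.54644235 -0.07794522] [[408.68739583   0.         319.28208535]
 [  0.         408.68739583 238.16825535]
 [  0.           0.           1.        ]] ['image', 'camera_matrix', 'eye', 'attitude', 'shot']
```

View pics/top0.png

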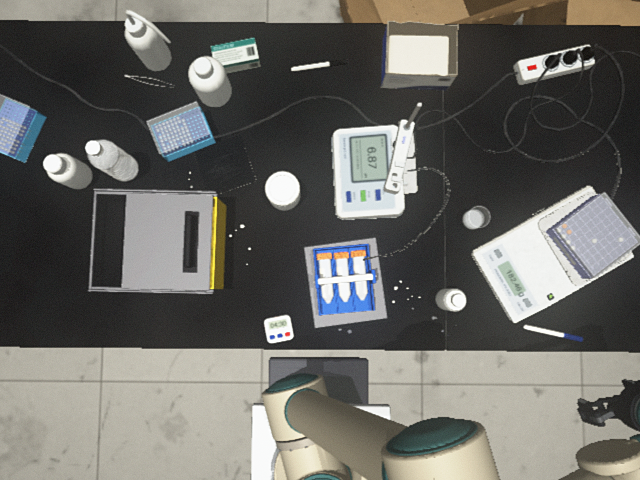

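View pics/side0.png

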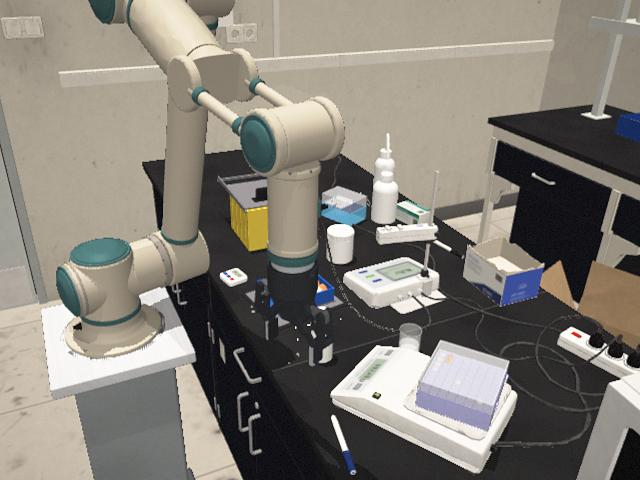

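```bash
python3 - <<'E'
import cv2
i=cv2.imread('pics/top0.png')
cv2.imwrite('pics/z1.png',cv2.resize(i[170:310,70:270],None,fx=4,fy=4,interpolation=cv2.INTER_CUBIC))
cv2.imwrite('pics/z2.png',cv2.resize(i[225:335,290:400],None,fx=5.4,fy=5.4,interpolation=cv2.INTER_CUBIC))
E
```

```text
(no output)
```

View pics/z1.png

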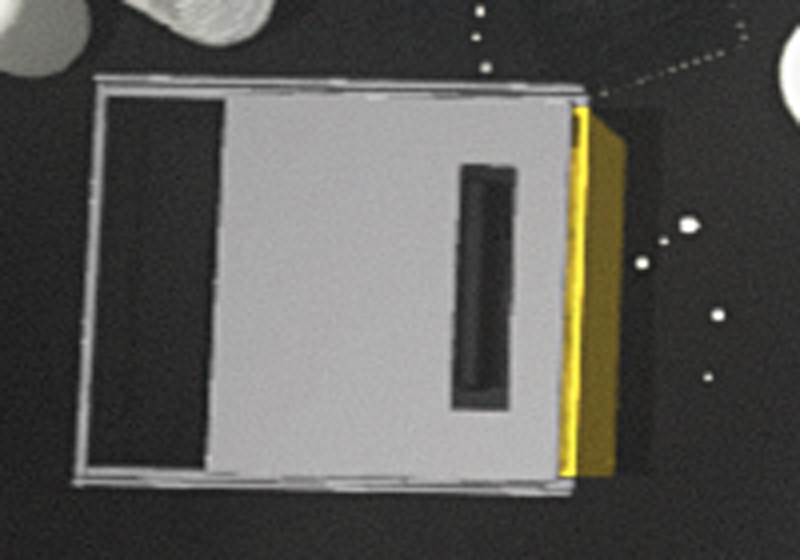

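View pics/z2.png

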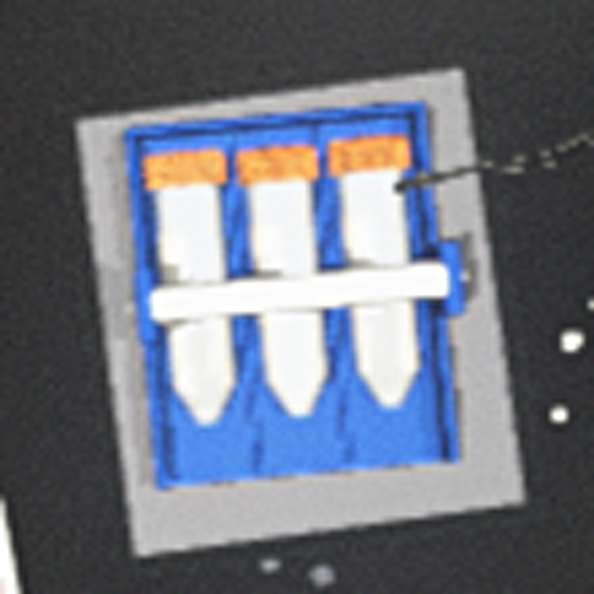

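```bash
python3 - <<'E'
from h import *
p=pickle.load(open('pics/top0.pkl','rb'))
z2=lambda a:(a[0]/5.4+290-.4,a[1]/5.4+225-.4)
z1=lambda a:(a[0]/4+70-.4,a[1]/4+170-.4)
def f(nm,z,pts,m):
    P=np.array([ray(p,m(a),z) for a in pts]);print(nm,P[:,:2].round(3).tolist(),'c',P.mean(0).round(4), 'yaw',[round(float(np.degrees(np.arctan2(*(P[(i+1)%len(P)]-P[i])[[1,0]]))),1) for i in range(len(P))])
f('mat',.003,[(78,120),(462,70),(524,502),(136,554)],z2)
f('handle',.105,[(150,303),(448,278)],z2)
f('trayfloor mouth',.007,[(160,487),(457,460)],z2)
f('tray back',.041,[(128,128),(424,103)],z2)
f('rails',.142,[(95,77),(585,88),(572,492),(75,485)],z1)
f('bar',.171,[(462,165),(517,168),(508,410),(452,408)],z1)
f('wall',.130,[(588,108),(574,476)],z1)
for n,z,px in [('jar',.091,(282,190)),('bottle',.124,(452,298))]: print(n,ray(p,px,z).round(3))
E
```

```text
mat [[0.515, 0.041], [0.538, -0.127], [0.351, -0.154], [0.327, 0.014]] c [ 0.4328 -0.0567  0.003 ] yaw [-82.1, -172.0, 98.0, 8.1]
handle [[0.434, 0.009], [0.445, -0.11]] c [ 0.4395 -0.0505  0.105 ] yaw [-84.8, 95.2]
trayfloor mouth [[0.356, 0.004], [0.369, -0.124]] c [ 0.3625 -0.0604  0.007 ] yaw [-84.4, 95.6]
tray back [[0.509, 0.019], [0.521, -0.107]] c [ 0.5147 -0.0442  0.041 ] yaw [-84.7, 95.3]
rails [[0.625, 0.488], [0.621, 0.227], [0.407, 0.229], [0.409, 0.49]] c [0.5157 0.3587 0.142 ] yaw [-90.9, 179.4, 89.6, -0.4]
bar [[0.576, 0.285], [0.574, 0.257], [0.449, 0.258], [0.45, 0.287]] c [0.5122 0.2716 0.171 ] yaw [-92.7, 179.3, 88.4, -0.8]
wall [[0.613, 0.228], [0.415, 0.231]] c [0.514  0.2291 0.13  ] yaw [179.1, -0.9]
jar [0.635 0.089 0.091]
bottle [ 0.399 -0.278  0.124]
```

Call:
carry_out(rows=[[[1,0,0,4,-0.1],[1,1.6,4.5,2,-0.1],[1,1.6,4.5,0,-0.1],[1,1.6,4.5,0,-0.1],[1,1.6,4.5,0,0],[1,1.6,4.5,0,0],[1,1.6,4.5,0,0],[1,1.6,4.5,0,0],[1,1.6,4.5,0,0],[1,1.6,4.5,0,0],[1,1.6,4.5,0,0],[1,1.6,4.5,0,0]]], force=30)

```text
clock: 2.55
position: [0.4006, -0.0339, 0.2911]
ee_rot: [-0.0, 0.708, -0.707, 0.001]
contact_force: [0.5, -0.1, -0.2]
width: 0.0852
```

Call:
carry_out(rows=[[[1,1.6,4.3,0,0],[1,1.6,4.3,0,0],[1,1.6,4.3,0,0],[1,1.6,4.3,0,0],[1,1.6,4.3,0,0],[1,1.6,4.3,0,0],[1,1.6,4.0,-3,0],[1,0,0,-3,0],[1,0,0,0,0]]])

```text
clock: 3.45
position: [0.5089, 0.2604, 0.2275]
ee_rot: [0.005, 0.708, -0.706, -0.002]
contact_force: [-0.4, -0.7, 0.3]
width: 0.0851
```

```bash
python3 - <<'E'
from h import *
print(telemetry.get_state()['position'])
for n in ['top','wrist']:
    p=snap(n,n+'1')
    for t,z in [('cover_grip',.165)]:
        for q in finder.boxes_of(p,t)[:3]: print(n,t,q, ray(p,q['xy'],z).round(3))
cv2.imwrite('pics/c1.png',np.hstack([cv2.resize(cv2.imread(f'pics/{n}1.png'),(400,300)) for n in ['top','wrist']]))
E
```

```text
[0.50890516 0.26040281 0.22752736]
top cover_grip {'xy': [169.9, 262.3], 'confidence': 0.73} [0.469 0.315 0.165]
wrist cover_grip {'xy': [205.0, 196.1], 'confidence': 0.63} [0.543 0.319 0.165]
wrist cover_grip {'xy': [210.6, 191.3], 'confidence': 0.54} [0.546 0.316 0.165]
```

View pics/c1.png

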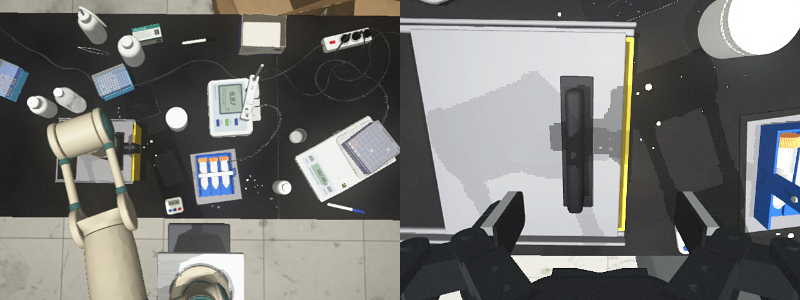

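View pics/wrist1.png

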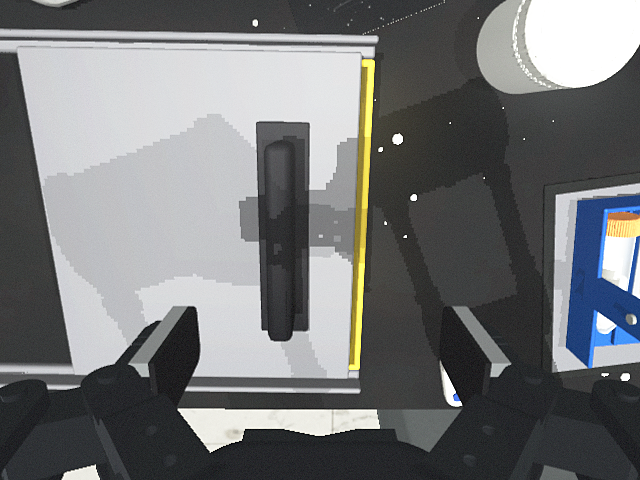

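```bash
python3 - <<'E'
from h import *
p=pickle.load(open('pics/wrist1.pkl','rb'))
for n,px,z in [('bar far',(281,143),.171),('bar near',(281,338),.171),('pad far',(283,122),.137),('pad near',(284,331),.137),('wall far',(376,60),.13),('wall near',(358,370),.13),('rail far end',(378,40),.142),('rail near end',(360,388),.142),('far rail lower edge',(200,45),.142),('far rail lowest',(200,52),.13),('near rail up',(200,377),.142)]: print(n,ray(p,px,z).round(4))
E
```

```text
bar far [0.5706 0.2785 0.171 ]
bar near [0.4644 0.2811 0.171 ]
pad far [0.5802 0.2801 0.137 ]
pad near [0.4499 0.2826 0.137 ]
wall far [0.6131 0.2286 0.13  ]
wall near [0.416 0.233 0.13 ]
rail far end [0.6212 0.2295 0.142 ]
rail near end [0.4104 0.2326 0.142 ]
far rail lower edge [0.6187 0.3219 0.142 ]
far rail lowest [0.617  0.3254 0.13  ]
near rail up [0.4188 0.3381 0.142 ]
```

Call:
carry_out(rows=[[[1,0.3,1.6,-2,0],[1,0,0,-3,0],[1,0,0,-3,0],[1,0,0,0,0]]])

```text
clock: 4.05
position: [0.5128, 0.2748, 0.1503]
ee_rot: [0.002, 0.707, -0.707, -0.001]
contact_force: [-1.1, -0.1, -0.6]
width: 0.0855
```

Call:
carry_out(rows=[[[1,0,0,-0.5,0],[0,0,0,0,0],[-1,0,0,0,0],[-1,0,0,0,0],[-1,0,0,0,0],[-1,0,0,0,0],[-1,0,0,0,0],[-1,0,0,0,0]]])

```text
clock: 4.85
position: [0.5149, 0.2769, 0.1478]
ee_rot: [-0.001, 0.707, -0.707, -0.0]
contact_force: [0.1, 1.2, 3.9]
width: 0.0134
```

Call:
carry_out(rows=[[[-1,0,2,0,0],[-1,0.1,3,0,0],[-1,0,3,0,0],[-1,0.1,3,0,0],[-1,0,3,0,0],[-1,0.1,2.5,0,0],[-1,0,1,0,0],[-1,0,1,0,0],[-1,0,0,0,0],[-1,0,0,0,0]]])

```text
clock: 5.85
position: [0.5172, 0.4473, 0.1477]
ee_rot: [0.011, 0.708, -0.706, 0.009]
contact_force: [-0.6, -29.8, 13.2]
width: 0.0134
```

Call:
carry_out(rows=[[[-1,0,-1.2,0,0],[0,0,0,0,0],[1,0,0,0,0],[1,0,0,0,0],[1,0,0,0,0],[1,0,0,2,0],[1,0,0,4,0],[1,0,0,5,0],[1,0,0,4,0]]])

```text
clock: 6.75
position: [0.5176, 0.4501, 0.2994]
ee_rot: [-0.001, 0.708, -0.706, 0.0]
contact_force: [0.7, 0.4, 0.2]
width: 0.0852
```

```bash
python3 - <<'E'
from h import *
p=snap('top','top2');p=snap('wrist','wrist2')
i=cv2.imread('pics/top2.png')
cv2.imwrite('pics/c2.png',np.hstack([cv2.resize(i[150:330,40:280],(400,300)),cv2.resize(cv2.imread('pics/wrist2.png'),(400,300))]))
E
```

```text
(no output)
```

View pics/c2.png

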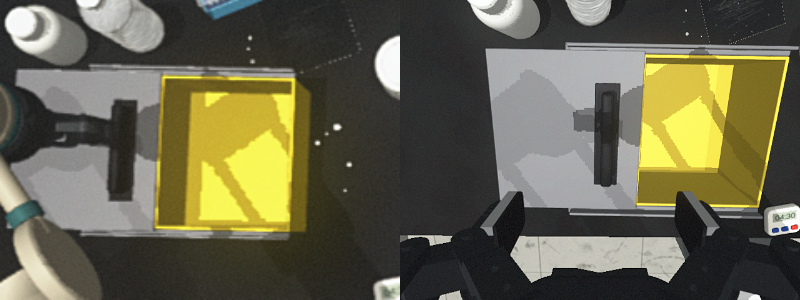

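Call:
carry_out(rows=[[[1,-0.7,-4.2,0,0.14],[1,-0.7,-4.2,0,0.14],[1,-0.7,-4.2,0,0.14],[1,-0.7,-4.2,0,0.14],[1,-0.7,-4.2,0,0.14],[1,-0.7,-4.2,0,0.14],[1,-0.6,-4.2,0,0.14],[1,-0.6,-4.2,0,0.14],[1,-0.6,-4.2,0,0.14],[1,-0.6,-4.2,0,0.14],[1,-0.6,-4.2,-3,0.14],[1,-0.6,-4.0,-5,0.12]]])

```text
clock: 8.05
position: [0.4439, -0.0372, 0.2315]
ee_rot: [0.001, 0.999, 0.036, 0.003]
contact_force: [0.9, 0.2, -0.4]
width: 0.0853
```

```bash
python3 - <<'E'
from h import *
s=telemetry.get_state();print(s['position'],s['clock'],np.degrees(np.arctan2(*R.from_quat(s['ee_rot'],scalar_first=True).as_matrix()[[1,0],0])))
p=snap('wrist','wrist3')
E
```

```text
[ 0.44385665 -0.03723889  0.2314835 ] 8.05 4.132617204491983
```

View pics/wrist3.png

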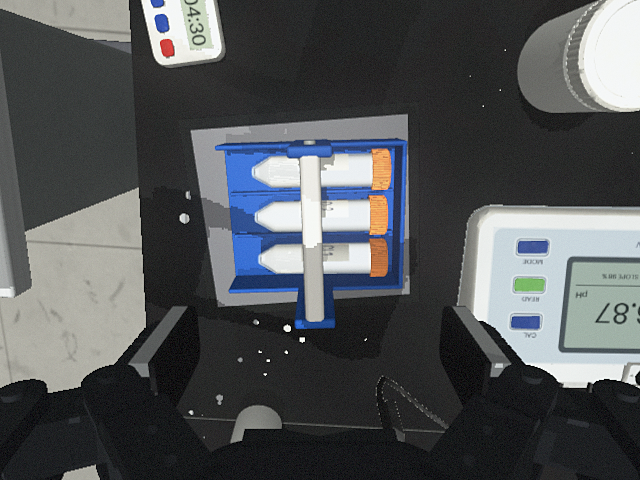

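```bash
python3 - <<'E'
from h import *
p=pickle.load(open('pics/wrist3.pkl','rb'))
for n,px,z in [('h far',(312,158),.105),('h near',(315,318),.105),('mat',(191,130),.003),('mat',(408,114),.003),('mat',(219,306),.003),('mat',(410,294),.003),('mouth+y',(232,148),.007),('mouth-y',(232,290),.007)]: print(n,ray(p,px,z).round(4))
i=cv2.imread('pics/wrist3.png')
cv2.imwrite('pics/z3.png',cv2.resize(i[100:340,170:430],None,fx=2.5,fy=2.5,interpolation=cv2.INTER_CUBIC))
E
```

```text
h far [0.436  0.0087 0.105 ]
h near [ 0.4458 -0.1055  0.105 ]
mat [0.3283 0.0157 0.003 ]
mat [0.5162 0.0426 0.003 ]
mat [ 0.3531 -0.1519  0.003 ]
mat [ 0.5408 -0.126   0.003 ]
mouth+y [0.365  0.0031 0.007 ]
mouth-y [ 0.3665 -0.132   0.007 ]
```

View pics/z3.png

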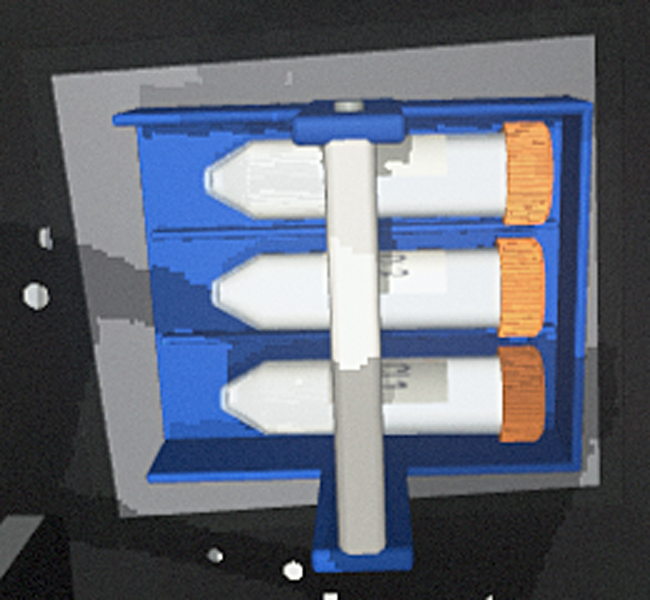

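Call:
carry_out(rows=[[[1,-0.4,-1.2,-2,0.015],[1,0,0,-4,0],[1,0,0,-4,0],[1,0,0,-4,0],[1,0,0,-1.5,0],[1,0,0,0,0],[1,0,0,0,0]]])

```text
clock: 8.8
position: [0.4388, -0.047, 0.0758]
ee_rot: [-0.0, 0.999, 0.041, -0.0]
contact_force: [1.0, -0.3, 0.7]
width: 0.0854
```

Now close on the handle gently.

Call:
carry_out(rows=[[[1,0.1,-0.3,0,0.005],[0,0,0,0,0],[-0.5,0,0,0,0],[-1,0,0,0,0],[-1,0,0,0,0],[-1,0,0,0,0],[-1,0,0,0,0],[-1,0,0,0,0]]], force=25)

```text
clock: 9.6
position: [0.4397, -0.0502, 0.0761]
ee_rot: [0.0, 0.999, 0.043, 0.0]
contact_force: [0.4, 1.2, 3.7]
width: 0.0134
```

Call:
carry_out(rows=[[[-1,0,0,1,0],[-1,0,0,2,0],[-1,0,0,2,0],[-1,0,0,0,0],[-1,0,0,0,0],[-1,0,0,0,0]]])

```text
clock: 10.2
position: [0.4384, -0.0499, 0.1248]
ee_rot: [-0.0, 0.999, 0.043, -0.001]
contact_force: [-0.1, -0.2, -3.8]
width: 0.0135
```

```bash
python3 - <<'E'
from h import *
s=telemetry.get_state();print(s['position'],s['clock'],s['contact_force'],s['width'],s['moment'])
p=snap('wrist','wrist4');p=snap('side','side4')
i=cv2.imread('pics/side4.png')
cv2.imwrite('pics/c4.png',np.hstack([cv2.resize(i[200:380,200:440],(400,300)),cv2.resize(cv2.imread('pics/wrist4.png'),(400,300))]))
E
```

```text
[ 0.43838742 -0.0499157   0.1247651 ] 10.2 [-0.0778107  -0.15303809 -3.796222  ] 0.013487163995109491 [-0.0494627   0.04079919  0.02479991]
```

View pics/c4.png

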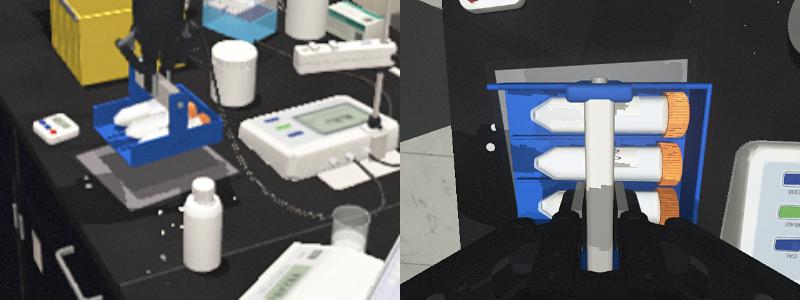

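Call:
carry_out(rows=[[[-1,0,0,1,0],[-1,0,0,2,0],[-1,0,0,2.5,0],[-1,0,0,2.5,0],[-1,0,0,2.5,0],[-1,0.3,0.5,2,0],[-1,0.6,1.2,0.8,0],[-1,0.8,2,0,-0.02],[-1,1,2.5,0,-0.02],[-1,1,3,0,-0.02],[-1,1,3,0,-0.02],[-1,1,3,0,-0.02]]])

```text
clock: 11.5
position: [0.4964, 0.1038, 0.258]
ee_rot: [-0.0, 1.0, -0.007, -0.001]
contact_force: [-0.2, -0.5, -2.9]
width: 0.0135
```

Call:
carry_out(rows=[[[-1,1,3,0,0],[-1,1,3,0,0],[-1,1,3,0,0],[-1,1,3,0,0],[-1,1,3,0,0],[-1,1,2.5,0,0],[-1,0.8,1.7,0,0],[-1,0.6,1,0,0],[-1,0.2,0.5,0,0],[-1,0,0,0,0],[-1,0,0,0,0]]])

```text
clock: 12.6
position: [0.5721, 0.308, 0.2586]
ee_rot: [0.0, 1.0, -0.007, -0.0]
contact_force: [-1.0, 0.3, -2.9]
width: 0.0135
```

```bash
python3 - <<'E'
from h import *
s=telemetry.get_state();print(s['position'],s['clock'],s['contact_force'],s['width'],s['moment'],np.degrees(np.arctan2(*R.from_quat(s['ee_rot'],scalar_first=True).as_matrix()[[1,0],0])))
p=snap('side','side5');p=snap('wrist','wrist5');
i=cv2.imread('pics/side5.png')
cv2.imwrite('pics/c5.png',np.hstack([cv2.resize(i[100:280,150:390],(400,300)),cv2.resize(cv2.imread('pics/wrist5.png'),(400,300))]))
E
```

```text
[0.57205187 0.30801929 0.2586457 ] 12.6 [-1.03175203  0.32114459 -2.87720838] 0.013503753770800448 [-0.05858115  0.00945518  0.01166533] -0.7760087296834829
```

View pics/c5.png

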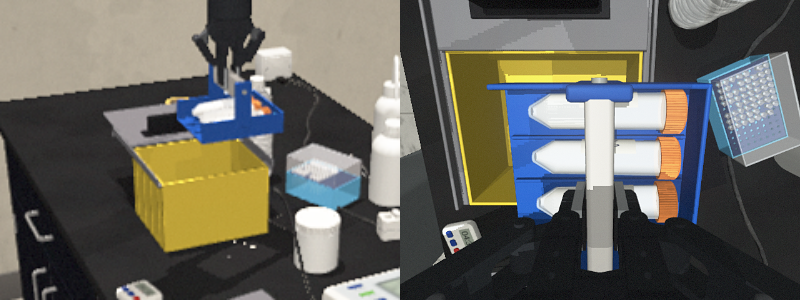

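Call:
carry_out(rows=[[[-1,0,0.4,-1.5,0],[-1,0,0.3,-1.5,0],[-1,0,0,-1,0],[-1,0,0,0,0],[-1,0,0,-0.3,0],[-1,0,0,0,0]]], force=25)

```text
clock: 13.3
position: [0.5727, 0.3156, 0.2163]
ee_rot: [-0.0, 1.0, -0.007, 0.0]
contact_force: [-0.5, -0.3, -3.5]
width: 0.0133
```

Call:
carry_out(rows=[[[-1,-0.3,0,-0.4,0],[-1,-0.5,0,-0.3,0],[-1,-0.6,0,-0.4,0],[-1,0,0,0,0],[-1,0,0,0,0]]], force=20)

```text
clock: 13.8
position: [0.5659, 0.3167, 0.2118]
ee_rot: [-0.002, 1.0, -0.007, 0.011]
contact_force: [4.6, -1.5, 12.3]
width: 0.0137
```

```bash
python3 - <<'E'
from h import *
s=telemetry.get_state();print(s['position'],s['clock'],s['contact_force'],s['width'],s['moment'])
p=snap('side','side6');p=snap('wrist','wrist6');
i=cv2.imread('pics/side6.png')
cv2.imwrite('pics/c6.png',np.hstack([cv2.resize(i[100:280,150:390],(400,300)),cv2.resize(cv2.imread('pics/wrist6.png'),(400,300))]))
E
```

```text
[0.56593407 0.31667082 0.21178231] 13.8 [ 4.62075814 -1.48650527 12.28701026] 0.013729946720901371 [-0.29147277 -2.0904722  -0.05565219]
```

View pics/c6.png

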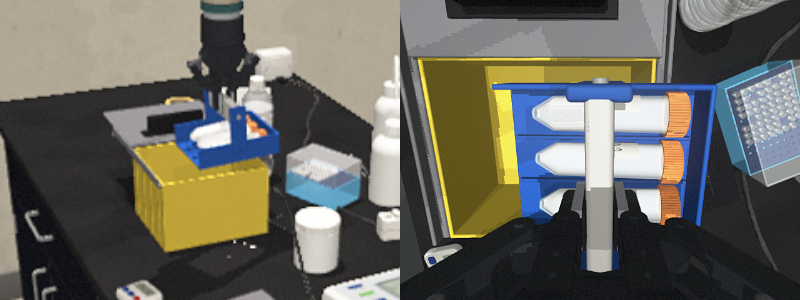

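Call:
carry_out(rows=[[[-1,-0.3,0,-0.3,0],[-1,-0.3,0,-0.2,0],[-1,0,0,0,0],[-1,0,0,0,0]]], force=20)

```text
clock: 14.3
position: [0.5635, 0.3168, 0.2101]
ee_rot: [-0.003, 1.0, -0.007, 0.016]
contact_force: [5.8, -3.0, 20.3]
width: 0.0135
```

```bash
python3 - <<'E'
from h import *
s=telemetry.get_state();print(s)
E
```

```text
{'clock': 14.3, 'qpos': array([ 0.40862539,  0.37829347,  1.40424399, -0.00733239,  1.32774074,
        0.42335286]), 'qd': array([ 6.30330239e-05,  1.96559827e-03, -1.94623970e-03,  7.15067718e-04,
        1.21245931e-03, -2.13037503e-03]), 'effort': array([  3.87976483, -33.96848559, -12.39480793,   2.69001   ,
         3.48539293,  -0.0723823 ]), 'position': array([0.56350251, 0.31679508, 0.21011539]), 'ee_rot': array([-0.00305951,  0.99984969, -0.00653622,  0.0157646 ]), 'contact_force': array([ 5.82904265, -3.03508321, 20.27325634]), 'moment': array([-0.6147988 , -3.07455525, -0.20717985]), 'width': 0.013454836285705053}
```

Call:
carry_out(rows=[[[-1,0.5,0,0.6,0],[-1,0.5,0,0.6,0],[-1,0,0,0,0],[-1,0,0,0,0]]])

```text
clock: 14.7
position: [0.5633, 0.316, 0.2139]
ee_rot: [-0.0, 1.0, -0.007, 0.002]
contact_force: [-1.5, -2.1, 9.2]
width: 0.0137
```

Call:
carry_out(rows=[[[-0.62,0,0,0.2,0],[-0.56,0,0,0,0],[-0.56,-0.4,0,-0.3,0],[-0.56,0,0,0,0],[-0.56,0,0,0,0]]])

```text
clock: 15.2
position: [0.5576, 0.3158, 0.2102]
ee_rot: [0.0, 1.0, -0.006, -0.001]
contact_force: [-0.5, 0.2, 0.6]
width: 0.0187
```

```bash
python3 - <<'E'
from h import *
s=telemetry.get_state();print(s['position'],s['clock'],s['contact_force'],s['width'],s['moment'])
p=snap('side','side7');p=snap('wrist','wrist7');
i=cv2.imread('pics/side7.png')
cv2.imwrite('pics/c7.png',np.hstack([cv2.resize(i[100:280,150:390],(400,300)),cv2.resize(cv2.imread('pics/wrist7.png'),(400,300))]))
E
```

```text
[0.55764036 0.3157768  0.21018757] 15.2 [-0.53202319  0.21606639  0.55761433] 0.018672814980903486 [-0.00837457  0.34176627 -0.03155672]
```

View pics/c7.png

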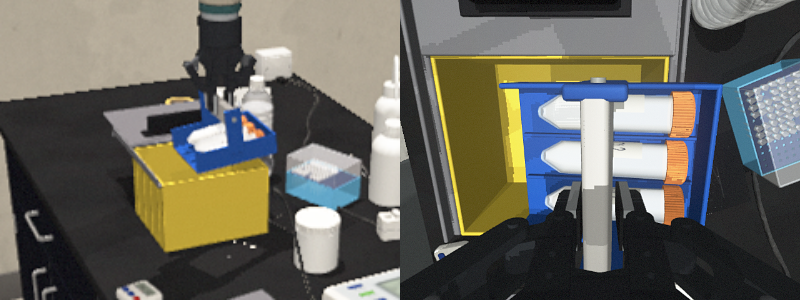

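Call:
carry_out(rows=[[[-0.53,-0.7,0,-0.5,0],[-0.49,-0.6,0,-0.6,0],[-0.44,-0.6,0,-0.6,0],[-0.44,0,0,0,0],[-0.44,0,0,0,0]]])

```text
clock: 15.8
position: [0.5383, 0.3156, 0.1935]
ee_rot: [0.0, 1.0, -0.006, -0.001]
contact_force: [-3.8, -0.0, 0.6]
width: 0.024
```

```bash
python3 - <<'E'
from h import *
s=telemetry.get_state();print(s['position'],s['clock'],s['contact_force'],s['width'],s['moment'])
p=snap('side','side8');p=snap('wrist','wrist8');
i=cv2.imread('pics/side8.png')
cv2.imwrite('pics/c8.png',np.hstack([cv2.resize(i[100:280,150:390],(400,300)),cv2.resize(cv2.imread('pics/wrist8.png'),(400,300))]))
E
```

```text
[0.538285   0.31557073 0.19352611] 15.8 [-3.78670925 -0.01297591  0.59073197] 0.02397068781686734 [-0.05398315  0.59151754  0.02416804]
```

View pics/c8.png

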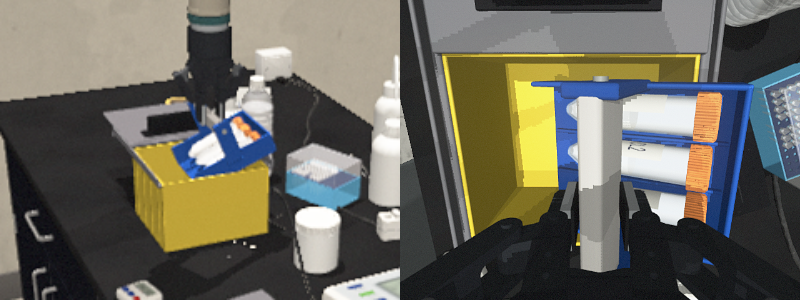

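Call:
carry_out(rows=[[[-0.4,-0.4,0,-0.5,0],[-0.36,-0.4,0,-0.5,0],[-0.32,-0.3,0,-0.4,0],[-0.32,0,0,0,0],[-0.32,0,0,0,0]]])

```text
clock: 16.4
position: [0.5279, 0.3157, 0.1794]
ee_rot: [0.0, 1.0, -0.006, -0.001]
contact_force: [-4.2, -0.2, -0.6]
width: 0.0284
```

```bash
python3 - <<'E'
from h import *
s=telemetry.get_state();print(s['position'],s['clock'],s['contact_force'],s['width'],s['moment'])
p=snap('side','side9');p=snap('wrist','wrist9');
i=cv2.imread('pics/side9.png')
cv2.imwrite('pics/c9.png',np.hstack([cv2.resize(i[100:280,150:390],(400,300)),cv2.resize(cv2.imread('pics/wrist9.png'),(400,300))]))
E
```

```text
[0.52789288 0.31573533 0.17939303] 16.4 [-4.20710466 -0.19846502 -0.63286673] 0.028441631276538384 [-0.07218766  0.44726832  0.06516022]
```

View pics/c9.png

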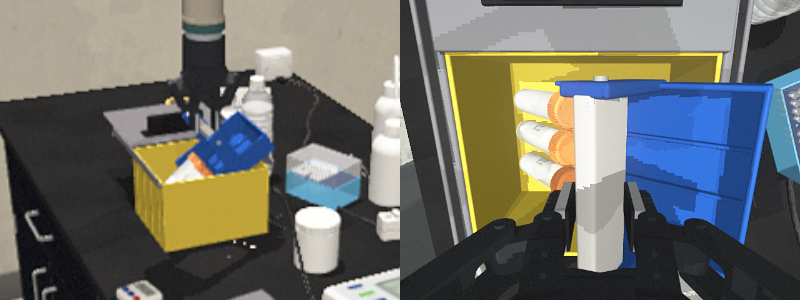

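Call:
carry_out(rows=[[[-0.28,-0.2,0,-0.3,0],[-0.24,-0.2,0,-0.3,0],[-0.24,0,0,0,0],[-0.24,0,0,0,0],[-0.24,0,0,0,0]]])

```text
clock: 17.0
position: [0.5241, 0.3158, 0.1737]
ee_rot: [0.0, 1.0, -0.006, -0.0]
contact_force: [-3.3, 1.0, 0.6]
width: 0.0328
```

```bash
python3 - <<'E'
from h import *
s=telemetry.get_state();print(s['position'],s['clock'],s['contact_force'],s['width'],s['moment'])
p=snap('side','side10');p=snap('wrist','wrist10');
i=cv2.imread('pics/side10.png')
cv2.imwrite('pics/c10.png',np.hstack([cv2.resize(i[130:250,190:350],(400,300)),cv2.resize(cv2.imread('pics/wrist10.png'),(400,300))]))
E
```

```text
[0.52414135 0.31575553 0.17373575] 17.0 [-3.26538497  1.04192852  0.55871316] 0.03276578693988728 [-0.00547002  0.51779569 -0.00350615]
```

View pics/c10.png

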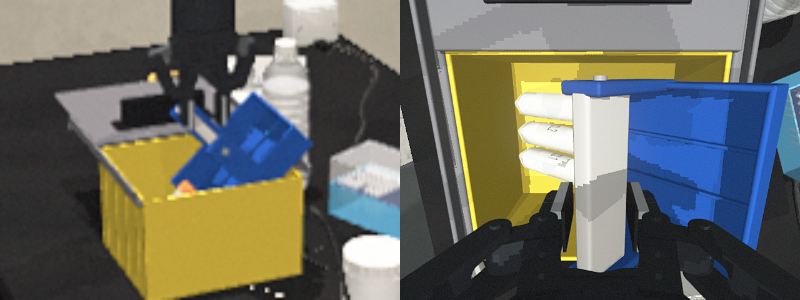

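Call:
carry_out(rows=[[[-0.28,0.2,0,0.3,0],[-0.32,0.2,0,0.3,0],[-0.36,0.4,0,0.5,0],[-0.4,0.4,0,0.5,0],[-0.44,0.4,0,0.5,0],[-0.47,0.5,0,0.5,0],[-0.5,0.5,0,0.5,0],[-0.54,0.5,0,0.5,0],[-0.58,0.5,0,0.3,0],[-0.58,0,0,0,0]]])

```text
clock: 18.1
position: [0.5601, 0.3164, 0.2153]
ee_rot: [-0.001, 1.0, -0.006, 0.001]
contact_force: [-1.6, 0.1, 1.1]
width: 0.0178
```

```bash
python3 - <<'E'
from h import *
s=telemetry.get_state();print(s['position'],s['clock'],s['contact_force'],s['width'],s['moment'])
p=snap('side','side11');p=snap('wrist','wrist11');
i=cv2.imread('pics/side11.png')
cv2.imwrite('pics/c11.png',np.hstack([cv2.resize(i[130:250,190:350],(400,300)),cv2.resize(cv2.imread('pics/wrist11.png'),(400,300))]))
E
```

```text
[0.56010077 0.3163931  0.21531783] 18.1 [-1.58798239  0.13943659  1.10057962] 0.01779843201820849 [0.00706348 0.26411332 0.01688668]
```

View pics/c11.png

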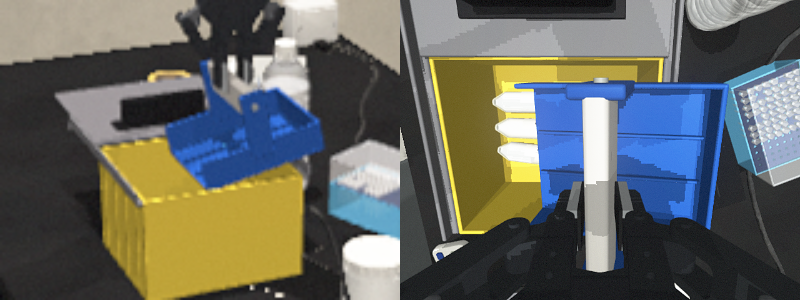

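Tray is empty and nearly level. The tubes are in the bin. Close the grip fully, then lift.

Call:
carry_out(rows=[[[-0.62,0.1,0,0.1,0],[-0.66,0.1,0,0,0],[-0.8,0,0,0,0],[-1,0,0,0,0],[-1,0,0,0,0],[-1,0,0,0.8,0],[-1,0,0,1.5,0],[-1,0,0,2,0],[-1,0,0,2,0],[-1,0,0,1,0],[-1,0,0,0,0]]], force=40)

```text
clock: 19.3
position: [0.5637, 0.3159, 0.2878]
ee_rot: [-0.0, 1.0, -0.007, 0.001]
contact_force: [-0.6, -0.2, -1.5]
width: 0.013
```

```bash
python3 - <<'E'
from h import *
s=telemetry.get_state();print(s['position'],s['clock'],s['contact_force'],s['width'],s['moment'])
p=snap('side','side12');p=snap('wrist','wrist12');
i=cv2.imread('pics/side12.png')
cv2.imwrite('pics/c12.png',np.hstack([cv2.resize(i[100:250,190:390],(400,300)),cv2.resize(cv2.imread('pics/wrist12.png'),(400,300))]))
E
```

```text
[0.56369718 0.31587515 0.28778121] 19.3 [-0.56925466 -0.16902081 -1.51534951] 0.013019826129730919 [0.0514996  0.00990628 0.00763511]
```

View pics/c12.png

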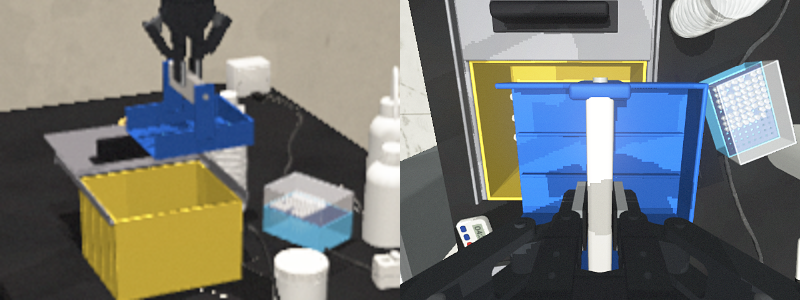

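Call:
carry_out(rows=[[[-1,-0.4,-1.2,0,0],[-1,-1,-3,0,0],[-1,-1.4,-4,0,0.03],[-1,-1.5,-4.2,0,0.03],[-1,-1.5,-4.2,0,0.03],[-1,-1.5,-4.2,0,0.03],[-1,-1.5,-4.2,0,0.03],[-1,-1.5,-4.2,0,0],[-1,-1.4,-4,0,0],[-1,-0.9,-2.5,-2,0],[-1,-0.4,-1.5,-4,0],[-1,0,0,-4,0]]])

```text
clock: 20.6
position: [0.431, -0.0587, 0.1858]
ee_rot: [0.001, 0.998, 0.067, 0.0]
contact_force: [1.2, -0.1, -2.0]
width: 0.0133
```

Call:
carry_out(rows=[[[-1,0,0,-3,0],[-1,0,0,-2,0],[-1,0,0,0,0],[-1,0,0,0,0]]])

```text
clock: 21.0
position: [0.4318, -0.0564, 0.1367]
ee_rot: [-0.0, 0.998, 0.068, -0.0]
contact_force: [0.6, -1.5, -1.4]
width: 0.0132
```

```bash
python3 - <<'E'
from h import *
s=telemetry.get_state();print(s['position'],s['clock'],s['contact_force'],s['width'],np.degrees(np.arctan2(*R.from_quat(s['ee_rot'],scalar_first=True).as_matrix()[[1,0],0])))
p=snap('top','top13')
i=cv2.imread('pics/top13.png')
cv2.imwrite('pics/z13.png',cv2.resize(i[150:340,60:400],(800,447),interpolation=cv2.INTER_CUBIC))
E
```

```text
[ 0.43184321 -0.05637664  0.13673411] 21.0 [ 0.60826665 -1.46775864 -1.3712974 ] 0.013213148688748485 7.836398855701851
```

View pics/z13.png

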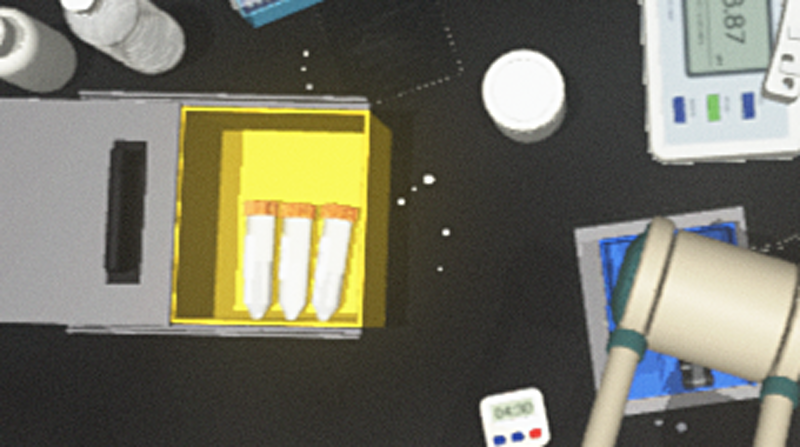

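Call:
carry_out(rows=[[[-1,0.2,0,-2,0],[-1,0,0,-2,0],[-1,0,0,-1,0],[-1,0,0,-0.7,0],[-1,0,0,0,0],[-1,0,0,0,0]]])

```text
clock: 21.65
position: [0.4353, -0.0567, 0.0838]
ee_rot: [0.001, 0.998, 0.069, 0.001]
contact_force: [-6.6, 0.8, 24.4]
width: 0.0131
```

```bash
python3 - <<'E'
from h import *
s=telemetry.get_state();print(s['position'],s['clock'],s['contact_force'],s['width'],np.degrees(np.arctan2(*R.from_quat(s['ee_rot'],scalar_first=True).as_matrix()[[1,0],0])))
p=snap('wrist','wrist14')
E
```

```text
[ 0.43528599 -0.05666044  0.08376896] 21.65 [-6.63353122  0.81664114 24.37616882] 0.01314826900712663 7.885596461310332
```

View pics/wrist14.png

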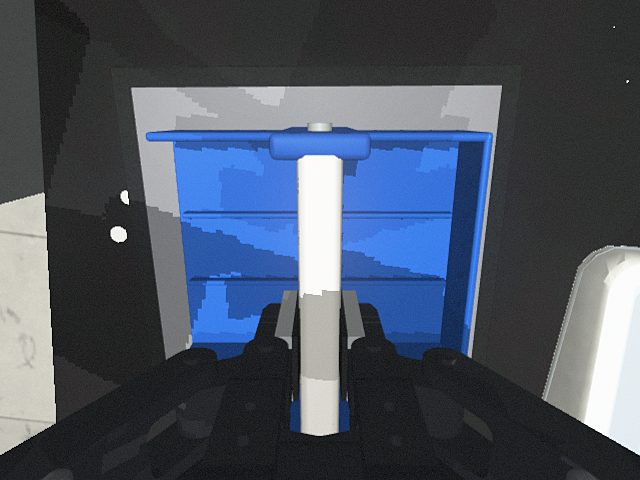

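Call:
carry_out(rows=[[[-1,0,0,0.4,0],[-1,0,0,0,0],[-1,0,0,0,0]]])

```text
clock: 22.0
position: [0.435, -0.0563, 0.0842]
ee_rot: [0.0, 0.998, 0.068, 0.001]
contact_force: [-0.4, -0.2, -1.8]
width: 0.0132
```

Call:
carry_out(rows=[[[-0.6,0,0,0,0],[-0.4,0,0,0,0],[0,0,0,0,0],[1,0,0,0,0],[1,0,0,0,0],[1,0,0,0,0],[1,0,0,3,0],[1,0,0,5,0],[1,0,0,5,0],[1,0,0,3,0],[1,0,0,0,0]]])

```text
clock: 23.1
position: [0.4374, -0.057, 0.2486]
ee_rot: [0.002, 0.998, 0.068, 0.005]
contact_force: [1.4, -1.0, -0.5]
width: 0.0856
```

```bash
python3 - <<'E'
from h import *
s=telemetry.get_state();print(s['position'],s['clock'],s['contact_force'])
p=snap('wrist','wrist15')
cv2.imwrite('pics/z15.png',cv2.resize(cv2.imread('pics/wrist15.png')[60:360,120:520],(800,600),interpolation=cv2.INTER_CUBIC))
E
```

```text
[ 0.43742018 -0.0570068   0.24858899] 23.1 [ 1.41016807 -0.99269721 -0.53567228]
```

View pics/z15.png

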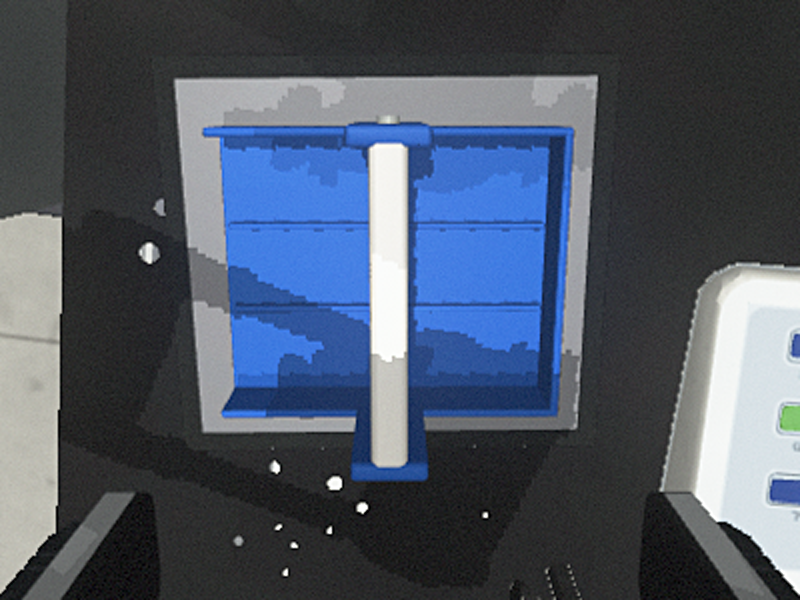

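```bash
cat > m15.py <<'E'
from h import *
p=pickle.load(open('pics/wrist15.pkl','rb'))
g=lambda px,z:ray(p,((px[0])/2+120,(px[1])/2+60),z)[:2]
def yaw(d): return np.degrees(np.arctan2(d[1],d[0]))
m=[g(x,.003) for x in [(175,78),(598,76),(577,430),(203,433)]]
t=[g(x,.041) for x in [(203,129),(573,127),(557,416),(222,418)]]
h=[g(x,.105) for x in [(388,145),(388,466)]]
for n,q in(('mat',m),('tray',t)):
    print(n,np.mean(q,0).round(4),'yaw',yaw(q[1]-q[0]).round(1),yaw(q[2]-q[3]).round(1),yaw(q[0]-q[3]).round(1)-90,yaw(q[1]-q[2]).round(1)-90,'size',np.linalg.norm(q[1]-q[0]).round(3),np.linalg.norm(q[0]-q[3]).round(3))
print('handle',np.mean(h,0).round(4),yaw(h[0]-h[1])-90,np.linalg.norm(h[0]-h[1]))
E
python3 m15.py
```

```text
mat [ 0.4344 -0.0554] yaw 8.1 8.1 8.099999999999994 8.200000000000003 size 0.19 0.171
tray [ 0.4345 -0.0549] yaw 8.1 8.0 7.799999999999997 8.0 size 0.152 0.127
handle [ 0.4342 -0.0549] 7.614744777577158 0.11805426964689032
```

Call:
carry_out(rows=[[[1,0.6,2.5,1,-0.14],[1,0.7,4.2,1,-0.14],[1,0.7,4.4,0,-0.14],[1,0.7,4.4,0,-0.14],[1,0.7,4.4,0,-0.14],[1,0.7,4.4,0,-0.14],[1,0.7,4.4,0,-0.14],[1,0.7,4.4,0,-0.14],[1,0.7,4.4,0,-0.14],[1,0.7,4.4,0,-0.15],[1,0.6,4.4,0,-0.15],[1,0.4,3.5,0,-0.15]]])

```text
clock: 24.35
position: [0.5113, 0.4306, 0.2603]
ee_rot: [0.002, 0.719, -0.695, -0.001]
contact_force: [0.3, -0.6, -0.1]
width: 0.0853
```

Call:
carry_out(rows=[[[1,0,0,0,0],[1,0,0,0,0]]])

```text
clock: 24.55
position: [0.5111, 0.4284, 0.2604]
ee_rot: [0.003, 0.722, -0.692, -0.0]
contact_force: [0.2, -0.7, 0.1]
width: 0.0852
```

```bash
python3 - <<'E'
from h import *
s=telemetry.get_state();print(s['position'],s['clock'],np.degrees(np.arctan2(*R.from_quat(s['ee_rot'],scalar_first=True).as_matrix()[[1,0],0])))
p=snap('wrist','wrist16')
E
```

```text
[0.51111618 0.4283858  0.2603987 ] 24.55 -87.57149962316845
```

View pics/wrist16.png

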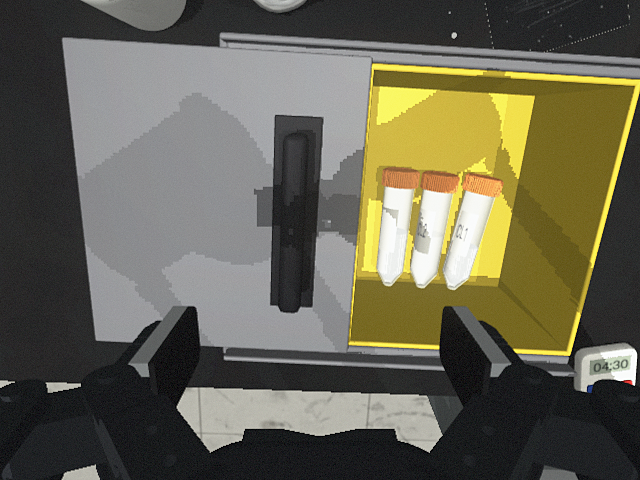

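Call:
carry_out(rows=[[[1,0.6,1.8,-1,-0.05],[1,0,0,-3,0],[1,0,0,-3,0],[1,0,0,-3,0],[1,0,0,-1.3,0],[1,0,0,0,0],[0,0,0,0,0],[-1,0,0,0,0],[-1,0,0,0,0],[-1,0,0,0,0],[-1,0,0,0,0],[-1,0,0,0,0]]], force=30)

```text
clock: 25.8
position: [0.5182, 0.4466, 0.151]
ee_rot: [0.0, -0.703, 0.711, -0.0]
contact_force: [-0.8, 0.4, 4.3]
width: 0.0134
```

Call:
carry_out(rows=[[[-1,0,-2,0,0],[-1,-0.1,-3,0,0],[-1,0,-3,0,0],[-1,-0.1,-3,0,0],[-1,0,-3,0,0],[-1,-0.1,-2.3,0,0],[-1,0,-1,0,0],[-1,0,-1,0,0],[-1,0,-0.3,0,0],[-1,0,0,0,0],[-1,0,0,0,0]]])

```text
clock: 26.9
position: [0.5157, 0.2672, 0.151]
ee_rot: [0.005, -0.703, 0.711, 0.004]
contact_force: [-0.3, 15.8, 1.6]
width: 0.0133
```

Call:
carry_out(rows=[[[-1,0,0.4,0,0],[-0.5,0,0,0,0],[0,0,0,0,0],[1,0,0,0,0],[1,0,0,0,0],[1,0,0,2,0],[1,0,0,4,0],[1,0,0,5,0],[1,-2,-3,3,0],[1,-3,-4,0,0],[1,-3,-4,0,0],[1,-3,-4,0,0]]])

```text
clock: 28.1
position: [0.4036, 0.113, 0.2902]
ee_rot: [-0.0, -0.704, 0.71, -0.0]
contact_force: [0.4, -0.5, 0.3]
width: 0.0851
```

Call:
carry_out(rows=[[[1,-3,-4.5,0,0],[1,-2,-4.5,0,0],[1,-1,-4.5,0,0],[1,-1,-4.5,0,0],[1,0,-4.5,0,0],[1,0,-4.5,0,0],[1,0,-4.5,0,0],[1,-1,-4.5,0,0],[1,-1,-3.5,0,0],[1,0,0,0,0]]])

```text
clock: 29.1
position: [0.316, -0.2815, 0.2897]
ee_rot: [-0.001, -0.701, 0.713, -0.0]
contact_force: [1.0, 0.5, -0.5]
width: 0.085
```

```bash
python3 - <<'E'
from h import *
s=telemetry.get_state();print(s['position'],s['clock'],s['contact_force'])
p=snap('top','top17')
print(finder.boxes_of(p,'squat_jar')[:2],finder.boxes_of(p,'slim_bottle')[:2])
i=cv2.imread('pics/top17.png')
cv2.imwrite('pics/z17.png',cv2.resize(i[150:350,60:480],(798,380),interpolation=cv2.INTER_CUBIC))
cv2.imwrite('pics/z17b.png',cv2.resize(i[170:310,70:270],None,fx=4,fy=4,interpolation=cv2.INTER_CUBIC))
E
```

```text
[ 0.3159913  -0.28146294  0.28969784] 29.1 [ 1.00727747  0.49294898 -0.50312713]
[{'xy': [280.9, 189.7], 'confidence': 0.69}, {'xy': [349.3, 280.0], 'confidence': 0.23}] [{'xy': [450.2, 296.2], 'confidence': 0.71}, {'xy': [320.6, 295.6], 'confidence': 0.52}]
```

View pics/z17.png

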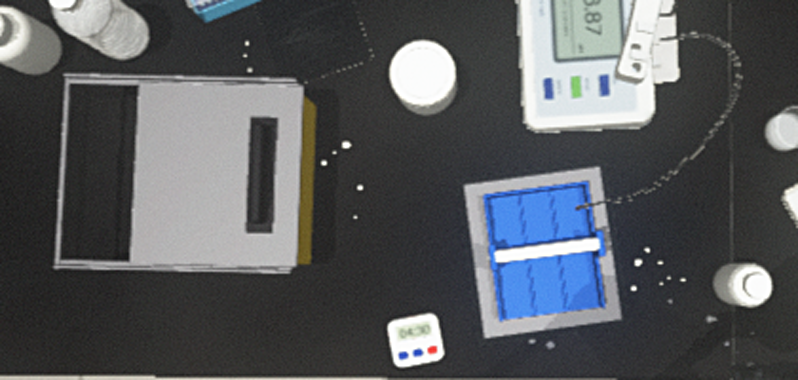

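View pics/z17b.png

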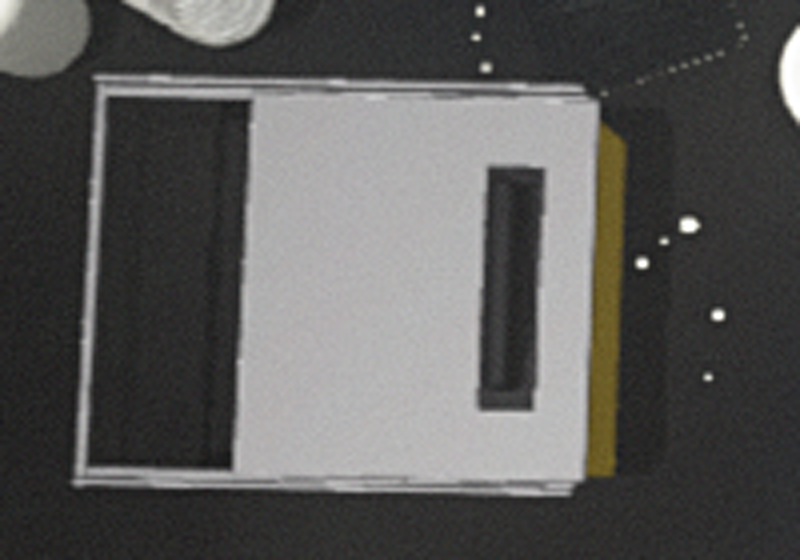

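```bash
python3 -c "
from h import *
print(manip.sign_off())"
```

```text
the job is handed in; nothing more can be done
None
```

The job is done and handed in at about 29 s of the 72 s allowed. All three tubes are in the bin, the empty tray is back on its mat, and the cover is shut.

**Cover opening:** I slid the cover to its open stop.

**Tipping:** The moves allow no tool tilt, so I couldn't tip the tray directly.
- I rested the tray's underside on the bin's far rail. Pressing down with the grip closed, up to about 20 N, did not tilt it.
- I then opened the fingers in small steps round the handle, following with the arm. The tray pivoted to roughly 40 degrees and all three tubes slid out.
- I closed the grip again to bring the tray level.

**Last checks:**
- **Tubes:** Pictures from above and from the wrist camera showed all three lying on the bin floor before I closed the cover. The robot did not touch them in any picture.
- **Tray:** It was centred on the mat to within about 1 mm, at 8.0 degrees against the mat's 8.1 degrees, and it looked flat.
- **Cover:** It travelled 179 mm back until it met the closing stop with a force of about 16 N. The last picture shows it flush over the bin wall.
- **Jar and bottle:** Both were found within about 1 pixel of where they stood at the start.

**What disagreed:**
- The cover had not been quite shut at the start; it stood about 1 cm open.
- The handle slipped about 8 mm in the grip during tipping. When I set the tray down it touched the mat early, at about 24 N, and I relieved that before letting go.

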